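# Open the roti box gate for loading and hold it wide

### The job

Run the ghee-pot carriage out to its end stop so that it is clear of the gate, then free the roti box's gate by pinching each catch's two ears fully together: first the catch nearer the hinge, then the one nearer the free end. Take the gate by its wooden handle, swing it out past its detent until it stands about square to the box, and finish while still holding it wide there by the handle, because it swings back when let go. Leave the rolling pin, colander, bowls and spice turntable undisturbed.

Things in the scene. Friction and masses are not known exactly. Their poses are not given: they have to be found in the camera images.
- roti_box: fixed steel roti box 220 x 160 mm, roof 110 mm above the shelf, open on its gate side. Origin: on the gate's upright hinge axis, at shelf level. +x runs along the shut gate from hinge to free end, +y into the box, z up; the gate opens toward -y. The box spans x -15 to 205 mm, y 12 to 172 mm.
- gate (a joint): angle of the barred gate about the hinge, rad: 0 = shut, grows as it swings out toward box -y (clockwise from above), stop at 1.75; 1.57 = square to the box. A spring pulls it shut (about 4 N at the handle when wide); a sprung ball detent between about 0.4 and 0.75 rad takes about 10 N at the handle to pass. Let go when wide, it swings back and rests against the detent at about 0.75 rad.
- gate_handle (a point): upright round wooden post on the gate, 16 mm diameter, standing clear of the gate's 100 mm high top edge (lugs to 126 mm) up to 180 mm above the shelf; origin on its axis, 160 mm above the shelf, 170 mm from the hinge axis. The gate is 185 mm long, 6 mm thick.
- carriage (a joint): slide of the ghee-pot carriage, m: grows as it runs away from the box along box -y; at its end stop at 0.130. At 0 it is 85 mm in front of the gate, at box x 100 mm. Stiff (about 3 N), stays where it is left. Unless run out to the stop it stands in the path of the gate, which would bump into it.
- carriage_knob (a point): round wooden grip post on the lid of the ghee pot (steel, 64 mm diameter, lid top 75 mm above the shelf): 18 mm diameter, from 75 to 121 mm above the shelf; origin on its axis at 103 mm height. Moves with the carriage.
- first_catch (a joint): slide of the first (the one nearer the hinge) catch, m: 0 = home, hooked over its lug on the gate; 0.014 = fully squeezed, unhooked. Moves along the box's +x. Stiff (about 4 N) and stays where it is left.
- first_sliding_ear (a point): sliding ear of the first (the one nearer the hinge) catch, a bare steel plate standing on the box roof: 6 mm (box x) by 22 mm (box y) by 40 mm high; origin at its centre, 135 mm above the shelf. At home it is at box x 40 mm, y 55 mm, and slides 14 mm along box +x toward its fixed ear. Its hook arm reaches over the gate at 113 to 123 mm height.
- first_fixed_ear (a point): fixed dark steel ear of the first (the one nearer the hinge) catch, 6 x 22 x 45 mm, top at 155 mm above the shelf; origin 135 mm above the shelf, 38 mm beyond the home sliding ear along box +x. Outer faces of the two ears are 44 mm apart at home and 30 mm when fully squeezed; the roof between is at 110 mm, with slide parts up to 123 mm at the sliding ear's foot only. The neighbouring catch's ear faces are 40 mm away.
- second_catch (a joint): slide of the second (the one nearer the gate's free end) catch, m: 0 = home, hooked over its lug on the gate; 0.014 = fully squeezed, unhooked. Moves along the box's +x. Stiff (about 4 N) and stays where it is left.
- second_sliding_ear (a point): sliding ear of the second (the one nearer the gate's free end) catch, a bare steel plate standing on the box roof: 6 mm (box x) by 22 mm (box y) by 40 mm high; origin at its centre, 135 mm above the shelf. At home it is at box x 124 mm, y 55 mm, and slides 14 mm along box +x toward its fixed ear. Its hook arm reaches over the gate at 113 to 123 mm height.
- second_fixed_ear (a point): fixed dark steel ear of the second (the one nearer the gate's free end) catch, 6 x 22 x 45 mm, top at 155 mm above the shelf; origin 135 mm above the shelf, 38 mm beyond the home sliding ear along box +x. Outer faces of the two ears are 44 mm apart at home and 30 mm when fully squeezed; the roof between is at 110 mm, with slide parts up to 123 mm at the sliding ear's foot only. The neighbouring catch's ear faces are 40 mm away.
- belan: bystander: wooden rolling pin lying flat, 340 mm long along its x, 42 mm thick; origin at the centre of its underside
- colander: bystander: white plastic colander, 208 mm across, 79 mm high; origin at the centre of its underside
- katoris: bystander: two small stacked steel bowls, 84 mm across, 49 mm high; origin at the centre of the underside
- turntable_tin (a point): bystander: middle of one of five spice tins (78 mm top height) on a steel turntable 210 mm across that turns freely, a knob on its axis up to 129 mm; the point lies 68 mm from the turntable's axis, at 50 mm height

How it is judged:
On the way, in this order (a step that is already met when the one before it is completed fails the run):
1. the carriage is run out to its end stop (value of joint carriage above 0.124 m), for 0.2 s.
2. the first catch (nearer the hinge) is pinched fully together between the fingers, the second still home (value of joint first_catch above 0.0115 m and value of joint second_catch below 0.004 m and contact force between the fingers and first_sliding_ear_plate above 1 N and contact force between the fingers and first_fixed_ear_plate above 1 N), for 0.2 s.
3. the second catch (nearer the free end) is pinched fully together between the fingers, the gate still shut (value of joint second_catch above 0.0115 m and value of joint first_catch above 0.01 m and value of joint gate below 0.15 rad and contact force between the fingers and second_sliding_ear_plate above 1 N and contact force between the fingers and second_fixed_ear_plate above 1 N), for 0.2 s.
4. the gate is swung past its detent by its handle (value of joint gate above 0.8 rad and contact force between the fingers and gate_handle_post above 0.5 N), for 0.1 s.
At the end, for the whole second after the job is handed in: the robot is still holding the gate by its handle (finger force on it over 0.8 N) at 1.3 rad (75 degrees) or wider, at rest; the carriage is within 8 mm of its end stop and both catches are within 4 mm of fully squeezed (value of joint gate between 1.3 and 1.76 rad and velocity of joint gate between -0.1 and 0.1 rad/s and contact force between the fingers and gate_handle_post above 0.8 N and value of joint carriage above 0.122 m and value of joint each of first_catch, second_catch above 0.01 m); the arm keeps its last pose, push and grip.
It fails at once if the belan is knocked aside (distance of belan from where it was at the start of the episode above 0.02 m).
It fails at once if the colander is knocked aside (distance of colander from where it was at the start of the episode above 0.02 m).
It fails at once if the katoris is knocked aside (distance of katoris from where it was at the start of the episode above 0.02 m).
It fails at once if the spice turntable is knocked aside (distance of turntable_tin from where it was at the start of the episode above 0.02 m).
It also fails if it takes over 69 s, if anything falls off the work surface, if the arm or the gripper's body presses on something with over 40 N, if the wrist force passes 120 N, or if a joint passes its speed limit or range.

### The arm

A 7-joint arm with a two-finger parallel gripper is mounted at the origin on the work surface. World frame = base frame: x ahead of the robot, y to its left, z up, the work surface at z = 0. Lengths are in m, angles in rad, forces in N, time in s.
With the tool pointing down it reaches from about 0.425 to 0.95 m from the base axis. Payload 4.7 kg.
Tool frame: the origin (TCP) lies between the finger pads; the fingertips stand 25 mm ahead of it and the grasp point (between the pads) lies 6 mm ahead of it; x points along the fingers, z is the direction in which the jaws open and shut, and the axes are right-handed (so a half turn about x gives the same grasp; the last joint's range is limited). The gripper opens to 85 mm and grips with 20 to 120 N. Pads are 22 mm wide; open, the fingers measure 114 mm over their backs; the gripper's body (76 mm by 85 mm) begins 54 mm behind the grasp point. The pads swing forward as they close: fully open they stand 13 mm farther back than shut.
Start: joints at [1.313, 0.469, -0.049, 1.532, 0.024, 1.141, -0.082], TCP at [0.153, -0.657, 0.256] pointing down, gripper open.
Joint ranges: [-2.59, 2.59], [-0.33, 1.99], [-1.39, 1.29], [0.1, 2.45], [-1.04, 4.18], [0.21, 1.99], [-2.66, 2.66]. Speed limits (rad/s): [2.57, 2.57, 3.14, 3.14, 3.14, 3.14, 3.14].

### API

Orientations are given as a 3x3 rotation matrix whose columns are the frame's x, y, z axes.
In Python, from rig import * gives the robot as it stands. Calls block until the motion is done:
- movep(position, orientation): joint-space move of the TCP to a pose.
- move_l(position, attitude=None, feed=0.15, until_force=None): straight line of the TCP; attitude=None keeps the orientation; feed is the mean speed in m/s. With until_force (N) it stops when the force on the tool has changed by that much, and returns True; else False.
- move_joints(angles): joint-space move.
- command_gripper(opening, newtons=None): finger opening in m; newtons is the grip in N (None keeps the last); returns when the fingers have stopped.
- sleep(seconds).
- inverse_kinematics(position, orientation): joint angles nearest the present ones, or None.
- sense(): the state.
- camera(name): name is "side" or "top" or "wrist"; returns (picture, depth): 384x512x3 uint8, red, green, blue; 384x512 float32, m along the optical axis (not along the pixel's ray), 0 where there is no reading.
- camera_params(name): a dict with "K" (3x3 intrinsics, pixels), "position" and "rotation" of the camera in the world; the wrist camera has in their place "tool_from_camera" (4x4, takes a point from camera to tool coordinates, whose origin is the TCP and whose axes are the tool frame's). Camera axes: x right, y down, z forward; pixel columns grow to the right and rows downward; lengths in m; the calibration is good to about 2 mm. A picture is of the moment at which its call begins: read the wrist's pose just before it. camera_params takes no time and is no camera call.
A pose or a line that the arm cannot do raises Unreachable and nothing moves.
- finish_job(): hands the job in, once; it reports no verdict.
The state is a dict: "time_s": time; "joint_pos": joint angles; "qd": joint speeds; "joint_efforts": joint torques, N m; "position": TCP position; "tcp_rot": TCP orientation; "wrist_force": force on the tool from outside, world axes, zero at the start; "ft_torque": the same for the moment, N m; "finger_gap": finger opening in m.
Only numpy, scipy, OpenCV 4.12 (cv2) and the standard library are available. Lean on these libraries where they do the work, as an engineer would, in place of code of your own. Each camera call takes 0.05 s, during which the arm holds its last target.

## Working session

There is one attempt and no reset: what is moved stays moved. The work goes in short steps, each a Python script; the robot and the scene stay as the last script left them, time stands still between calls to the robot, and variables do not carry over. Pictures are saved under pics/ and viewed, and the job is handed in when it is done.

```bash
mkdir -p pics; ls; python3 - <<'E'
from rig import *
import cv2,numpy as np
s=sense();print(s['time_s'],s['position'],s['tcp_rot'],s['finger_gap'])
for n in ['side','top','wrist']:
    p,d=camera(n); cv2.imwrite(f'pics/{n}0.png',p[:,:,::-1]); np.savez(f'{n}0.npz',p=p,d=d); print(n,camera_params(n))
E
```

```text
pics
0.0 [ 0.15297403 -0.65688066  0.25522845] [[-5.56249318e-04  9.73922578e-01  2.26879928e-01]
 [ 1.93718589e-03  2.26880587e-01 -9.73920657e-01]
 [-9.99997969e-01 -1.02234106e-04 -2.01287125e-03]] 0.085508523717306
side {'K': array([[405.73308409,   0.        , 267.01398048],
       [  0.        , 405.73308409, 196.06682992],
       [  0.        ,   0.        ,   1.        ]]), 'position': array([-0.17104166,  0.66395766,  1.21393251]), 'rotation': array([[-0.68200086, -0.56954332,  0.45879759],
       [-0.73123421,  0.51979791, -0.44170881],
       [ 0.01309028, -0.63673428, -0.77097218]])}
top {'K': array([[404.85948105,   0.        , 254.07040127],
       [  0.        , 404.85948105, 194.01288985],
       [  0.        ,   0.        ,   1.        ]]), 'position': array([0.24087848, 0.01352015, 1.26593296]), 'rotation': array([[ 1.45356038e-02, -9.78547735e-01,  2.05506804e-01],
       [-9.99886842e-01, -1.50218106e-02, -8.05811587e-04],
       [ 3.87560938e-03, -2.05471836e-01, -9.78655355e-01]])}
wrist {'K': array([[340.71476216,   0.        , 261.42393722],
       [  0.        , 340.71476216, 193.56329392],
       [  0.        ,   0.        ,   1.        ]]), 'tool_from_camera': array([[ 3.38224442e-04, -3.14497564e-01,  9.49258220e-01,
        -1.17945950e-01],
       [ 4.87572864e-05, -9.49258268e-01, -3.14497597e-01,
         8.02444410e-02],
       [ 9.99999942e-01,  1.52654029e-04, -3.05728300e-04,
        -4.08336406e-04],
       [ 0.00000000e+00,  0.00000000e+00,  0.00000000e+00,
         1.00000000e+00]])}
```

View pics/top0.png

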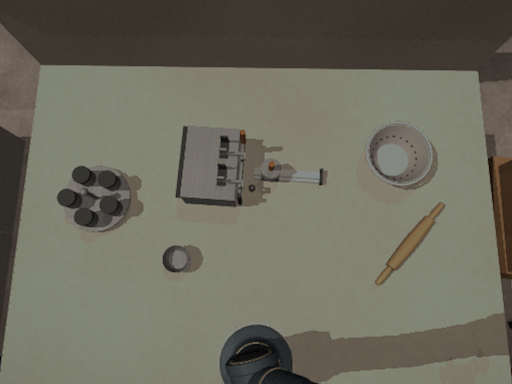

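View pics/side0.png

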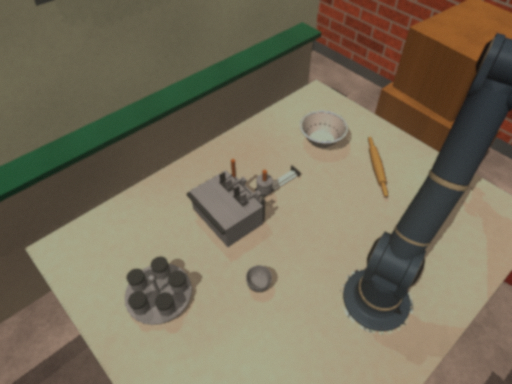

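```bash
cat > h.py <<'E'
from rig import *
import cv2,numpy as np
def w(name,u,v,z=None,data=None,dep=None):
    c=camera_params(name);K=c['K']
    r=c['rotation']@np.array([(u-K[0,2])/K[0,0],(v-K[1,2])/K[1,1],1.])
    if z is not None: t=(z-c['position'][2])/r[2]
    else: t=dep
    return c['position']+t*r
def proj(name,P):
    c=camera_params(name);q=c['rotation'].T@(np.array(P)-c['position']);q=c['K']@q;return q[:2]/q[2]
E
python3 - <<'E'
from h import *
for n,(a,b,c,d) in dict(top=(115,215,170,335),side=(145,245,180,310)).items():
    im=cv2.imread(f'pics/{n}0.png')[a:b,c:d]; k=6 if n=='side' else 4.8
    im=cv2.resize(im,None,fx=k,fy=k,interpolation=cv2.INTER_CUBIC); im=cv2.convertScaleAbs(im,alpha=1.5)
    for i in range(c,d,10): cv2.putText(im,str(i),(int((i-c)*k),10),0,.35,(0,0,255),1); cv2.line(im,(int((i-c)*k),12),(int((i-c)*k),18),(0,0,255),1)
    for i in range(a,b,10): cv2.putText(im,str(i),(0,int((i-a)*k)),0,.35,(0,0,255),1)
    cv2.imwrite(f'pics/{n}0c.png',im)
E
```

```text
(no output)
```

View pics/top0c.png

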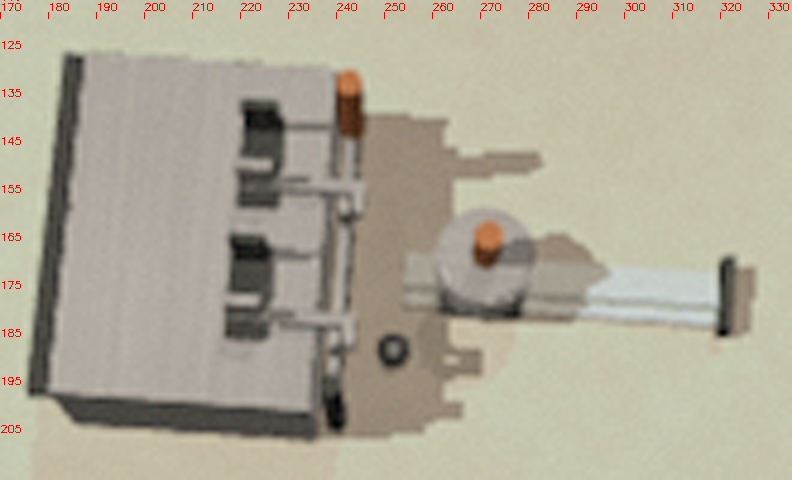

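View pics/side0c.png

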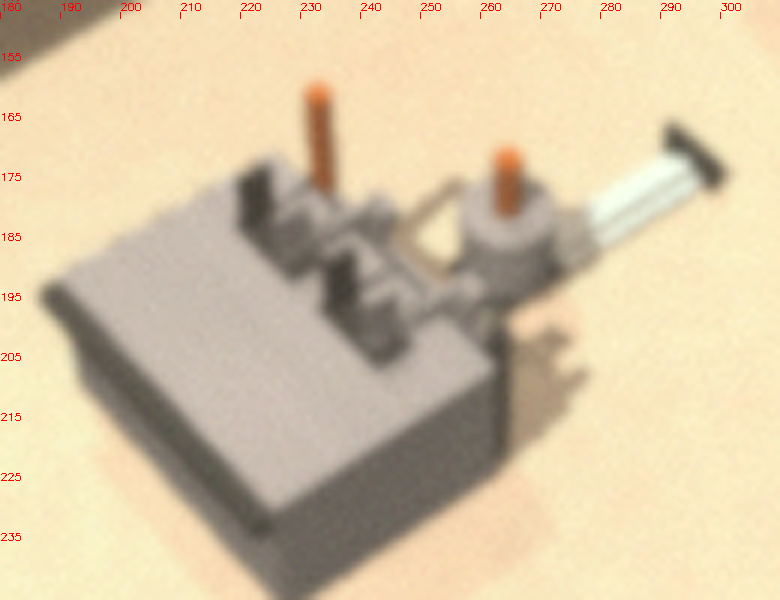

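```bash
python3 - <<'E'
from h import *
from scipy.optimize import least_squares
O=[('top',(242.1,131.3),(170,0,180)),('side',(232.4,159.9),(170,0,180)),('top',(235.4,199.6),(-15,12,110)),('top',(239.8,129.6),(205,12,110)),('side',(262.1,205.8),(-15,12,110))]
def T(p,b):
    b=np.array(b)/1000.;c,s=np.cos(p[2]),np.sin(p[2]);return np.array([p[0]+c*b[0]-s*b[1],p[1]+s*b[0]+c*b[1],b[2]])
f=lambda p:np.concatenate([proj(n,T(p,b))-u for n,u,b in O])
r=least_squares(f,[.5,.05,0.]);print(r.x,r.fun.round(1))
p=r.x
for n,u in (('top',(271.3,162.9)),('side',(264.3,170.4))):
    q=w(n,*u,.121); c,s=np.cos(p[2]),np.sin(p[2]);d=q[:2]-p[:2];print('knob',q,'box',c*d[0]+s*d[1],-s*d[0]+c*d[1])
for b in [(170,0,180),(40,55,155),(78,55,155),(124,55,155),(162,55,155)]: print(b,T(p,b),proj('top',T(p,b)),proj('side',T(p,b)))
# tin, katoris
for n,(u,v),z in [('top',(177,259),.049),('side',(260,280),.049),('top',(97,198),.05),('top',(399,155),.079),('top',(410,243),.02)]: print(w(n,u,v,z))
E
```

```text
[ 0.4794504   0.05669777 -0.04721428] [ 0.2  0.2  0.1  0.  -1.   0.4 -0.1 -1.   1.  -0.6]
knob [ 0.57545695 -0.03667229  0.121     ] box 0.10030632555435011 -0.08873480756215493
knob [ 0.57582988 -0.03851199  0.121     ] box 0.10076566869962389 -0.0905548586166394
(170, 0, 180) [0.64926095 0.04867432 0.18      ] [242.26949494 131.5102668 ] [232.46545493 159.94191266]
(40, 55, 155) [0.52200164 0.10974861 0.155     ] [219.96888502 176.9429949 ] [243.10808313 193.55558295]
(78, 55, 155) [0.5599593  0.10795513 0.155     ] [221.02331479 164.0224322 ] [236.28394273 187.04062565]
(124, 55, 155) [0.60590804 0.10578408 0.155     ] [222.28078774 148.6138593 ] [228.25737362 179.37771839]
(162, 55, 155) [0.64386569 0.10399061 0.155     ] [223.30425697 136.0726747 ] [221.81235831 173.22470906]
[0.29577107 0.23845482 0.049     ]
[0.28409359 0.24911349 0.049     ]
[0.47638231 0.49257944 0.05      ]
[ 0.61897971 -0.42940064  0.079     ]
[ 0.35614684 -0.46858305  0.02      ]
```

```bash
cat >> h.py <<'E'
P=np.array([0.4794504,0.05669777,-0.04721428])
def B(x,y,z):
    c,s=np.cos(P[2]),np.sin(P[2]);x/=1000;y/=1000
    return np.array([P[0]+c*x-s*y,P[1]+s*x+c*y,z/1000])
def R(a):  # tool down, jaw axis z at box angle a (rad, ccw from box x)
    a=a+P[2];zt=np.array([np.cos(a),np.sin(a),0]);xt=np.array([0,0,-1.]);return np.column_stack([xt,np.cross(zt,xt),zt])
E
python3 - <<'E'
from h import *
pi=np.pi
for a in (0,pi):
    print('jaw',a)
    for b in [(100,-89,109),(100,-215,109),(66,55,149),(150,55,149),(66,55,220),(150,55,220)]:
        q=inverse_kinematics(B(*b),R(a)); print(b,None if q is None else np.round(q,2))
for a0 in (0,pi/2,pi,-pi/2):
  for k in (0,.5,1):
    print('gate',a0,k)
    for g in (0,.8,1.2,1.6):
        q=inverse_kinematics(B(170*np.cos(g),-170*np.sin(g),166),R(a0-k*g)); print(g,None if q is None else np.round(q,2))
E
```

```text
jaw 0
(100, -89, 109) [ 0.46  0.56 -0.63  1.88  0.44  0.84 -0.44]
(100, -215, 109) [ 0.64  0.57 -0.59  1.84  0.41  0.85 -0.2 ]
(66, 55, 149) [ 0.47  0.62 -1.02  1.88  0.63  1.   -0.87]
(150, 55, 149) [ 0.35  0.67 -0.85  1.69  0.57  1.05 -0.74]
(66, 55, 220) [ 0.53  0.55 -1.11  1.81  0.55  1.13 -0.81]
(150, 55, 220) [ 0.39  0.62 -0.93  1.62  0.53  1.17 -0.71]
jaw 3.141592653589793
(100, -89, 109) [-0.76  0.76  1.11  1.95 -0.84  0.98 -2.43]
(100, -215, 109) [-0.53  0.79  1.11  1.91 -0.85  1.01 -2.22]
(66, 55, 149) [ 0.55  0.71 -1.18  1.88  0.75  1.09  2.16]
(150, 55, 149) [ 0.5   0.84 -1.18  1.68  0.83  1.21  2.21]
(66, 55, 220) [ 0.57  0.59 -1.17  1.81  0.59  1.15  2.29]
(150, 55, 220) [ 0.51  0.74 -1.18  1.62  0.71  1.27  2.3 ]
gate 0 0
0 [ 0.36  0.62 -0.73  1.65  0.47  1.04 -0.57]
0.8 [ 0.53  0.52 -0.66  1.79  0.38  0.96 -0.33]
1.2 [ 0.61  0.43 -0.63  1.91  0.32  0.9  -0.23]
1.6 [ 0.68  0.33 -0.63  2.05  0.26  0.84 -0.15]
gate 0 0.5
0 [ 0.36  0.62 -0.73  1.65  0.47  1.04 -0.57]
0.8 [ 0.5   0.51 -0.61  1.79  0.35  0.95 -0.7 ]
1.2 [ 0.55  0.41 -0.55  1.92  0.28  0.89 -0.79]
1.6 [ 0.59
[... 1486 characters left out ...]
1.6 [ 0.88  0.4  -0.89  2.04  0.4   0.88  1.26]
gate -1.5707963267948966 0
0 [ 0.28  0.59 -0.6   1.66  0.38  1.01 -2.07]
0.8 [ 0.36  0.47 -0.42  1.8   0.23  0.92 -1.77]
1.2 [ 0.43  0.39 -0.4   1.92  0.19  0.87 -1.68]
1.6 [ 0.51  0.29 -0.42  2.06  0.16  0.82 -1.63]
gate -1.5707963267948966 0.5
0 [ 0.28  0.59 -0.6   1.66  0.38  1.01 -2.07]
0.8 [ 0.31  0.46 -0.35  1.8   0.19  0.91 -2.14]
1.2 [ 0.35  0.37 -0.29  1.93  0.14  0.86 -2.23]
1.6 [ 0.4   0.28 -0.29  2.07  0.11  0.81 -2.38]
gate -1.5707963267948966 1
0 [ 0.28  0.59 -0.6   1.66  0.38  1.01 -2.07]
0.8 [ 0.23  0.45 -0.24  1.81  0.13  0.9  -2.49]
1.2 [-0.68  0.59  1.12  1.98 -0.64  0.98 -2.07]
1.6 [-0.72  0.45  1.12  2.12 -0.53  0.89 -2.5 ]
```

```bash
python3 - <<'E'
from h import *
movep(B(100,-60,260),R(0))
s=sense();print(s['time_s'],s['position'])
p,d=camera('wrist');cv2.imwrite('pics/w1.png',cv2.resize(p[:,:,::-1],None,fx=1.5,fy=1.5))
np.savez('w1.npz',p=p,d=d,pos=s['position'],R=s['tcp_rot'])
E
```

```text
2.8833 [ 0.57664109 -0.0092953   0.2598219 ]
```

View pics/w1.png

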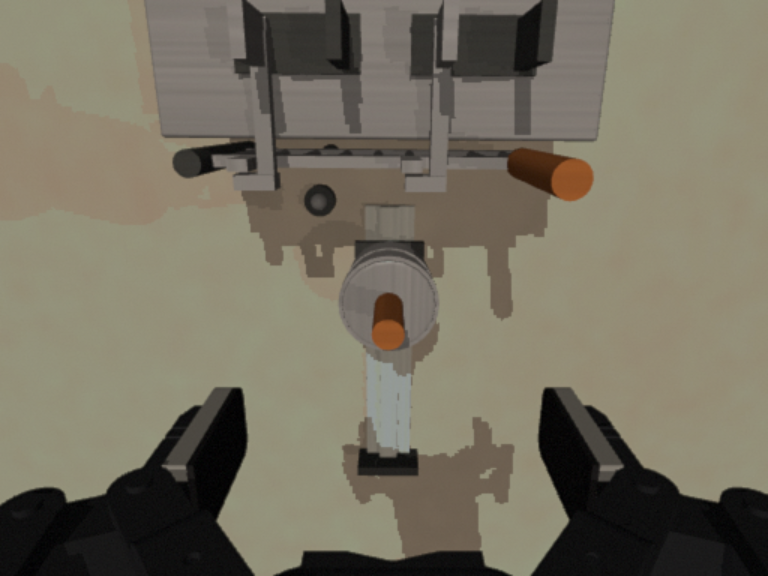

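```bash
cat >> h.py <<'E'
def wray(f,u,v,z):
    m=np.load(f);c=camera_params('wrist');K=c['K'];T=c['tool_from_camera']
    r=m['R']@T[:3,:3]@np.array([(u-K[0,2])/K[0,0],(v-K[1,2])/K[1,1],1.]);o=m['pos']+m['R']@T[:3,3]
    return o+r*(z-o[2])/r[2]
def toB(q):
    c,s=np.cos(P[2]),np.sin(P[2]);d=(q[:2]-P[:2])*1000;return np.array([c*d[0]+s*d[1],-s*d[0]+c*d[1]])
E
python3 - <<'E'
from h import *
for n,u,v,z in [('knob',388,334,.121),('handle',572,179,.18),('roofL',163,137,.11),('roofR',599,139,.11)]:
    q=wray('w1.npz',u/1.5,v/1.5,z);print(n,q,toB(q))
p=np.load('w1.npz')['p'][:70,130:420,::-1];cv2.imwrite('pics/w1c.png',cv2.convertScaleAbs(cv2.resize(p,None,fx=2.7,fy=2.7,interpolation=cv2.INTER_CUBIC),alpha=1.5))
E
```

```text
knob [ 0.5722704  -0.03814678  0.121     ] [ 97.19291279 -90.35805855]
handle [0.64723727 0.04741411 0.18      ] [168.03805207  -1.35432059]
roofL [0.46464344 0.06976964 0.11      ] [-15.40741229  12.35846074]
roofR [0.68331497 0.0580107  0.11      ] [203.5754187   10.93321048]
```

View pics/w1c.png

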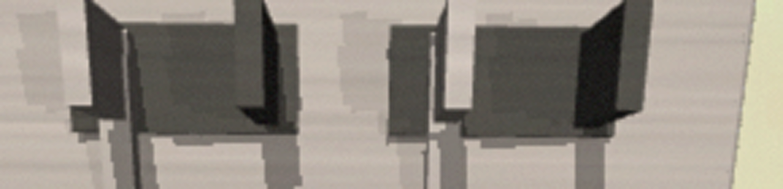

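```bash
sed -i 's/^P=.*/P=np.array([0.4784,0.0567,-0.051])/' h.py; python3 - <<'E'
from h import *
print(toB(np.array([0.5740,-0.0377])))
X=98.5
move_l(B(X,-90,180),R(0),feed=.2)
move_l(B(X,-90,109),feed=.12)
command_gripper(0.0,40)
s=sense();print(s['time_s'],s['finger_gap'],s['wrist_force'])
print(move_l(B(X,-225,109),feed=.08,until_force=18))
s=sense();print(s['time_s'],s['finger_gap'],s['wrist_force'],toB(s['position']))
p,d=camera('wrist');cv2.imwrite('pics/w2.png',cv2.resize(p[:,:,::-1],None,fx=1.5,fy=1.5))
np.savez('w2.npz',p=p,d=d,pos=s['position'],R=s['tcp_rot'])
p,d=camera('top');cv2.imwrite('pics/t2.png',cv2.resize(p[100:230,160:350,::-1],None,fx=4,fy=4))
E
```

```text
[100.28801237 -89.40377271]
4.875 0.016928045657986904 [ 0.74806299 -0.16002127  1.63690114]
True
6.3417 0.017051100142782043 [-0.4219493   0.12686208  3.39115611] [  98.04716667 -215.50549906]
```

View pics/w2.png

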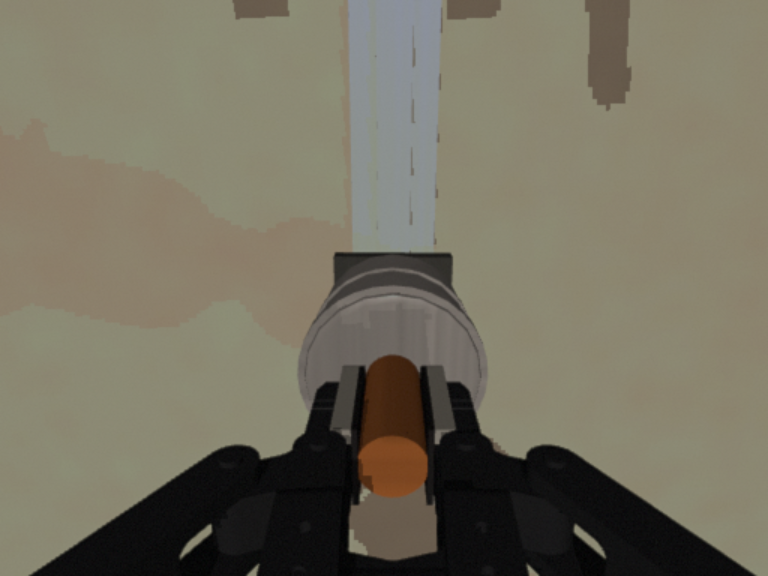

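```bash
python3 - <<'E'
from h import *
s=sense();q=s['position'].copy();b=toB(q)
move_l(B(b[0],b[1]-3,109),feed=.03)
s=sense();print(s['wrist_force'],toB(s['position'])); sleep(.25)
move_l(B(b[0],b[1]-.5,109),feed=.03);s=sense();print(s['wrist_force'],toB(s['position']))
command_gripper(0.08);
move_l(B(b[0],b[1],240),feed=.25)
p,d=camera('top');cv2.imwrite('pics/t3.png',cv2.resize(p[100:230,160:350,::-1],None,fx=4,fy=4));s=sense();print(s['time_s'],toB(s['position']))
E
```

```text
[-0.33662525  6.24523302  5.50677684] [  98.04603691 -215.72228686]
[-1.52561285  2.00593606  5.33915389] [  98.0385223  -215.59123621]
8.65 [  96.78586603 -215.65200254]
```

View pics/t3.png

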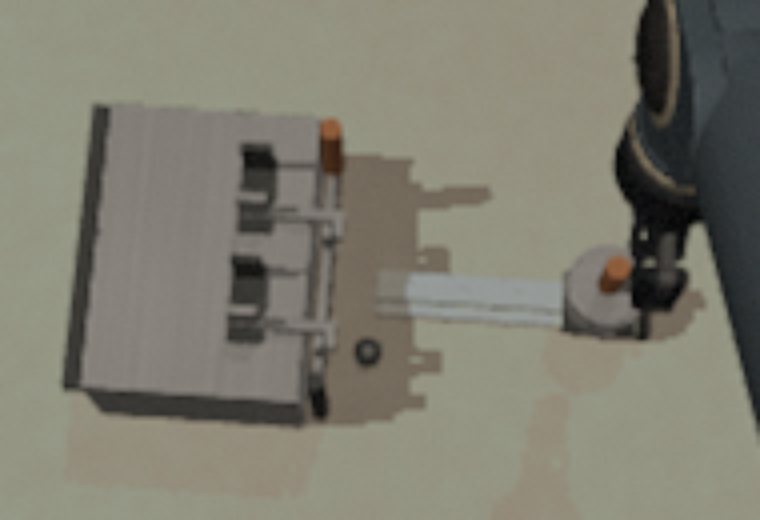

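```bash
python3 - <<'E'
from h import *
movep(B(66,15,260),R(0)); command_gripper(0.068)
s=sense();print(s['time_s'],toB(s['position']),s['finger_gap'])
p,d=camera('wrist');cv2.imwrite('pics/w4.png',cv2.resize(p[:,:,::-1],None,fx=1.5,fy=1.5))
np.savez('w4.npz',p=p,d=d,pos=s['position'],R=s['tcp_rot'])
E
```

```text
9.8583 [66.37784529 13.57417299] 0.0679175490525814
```

View pics/w4.png

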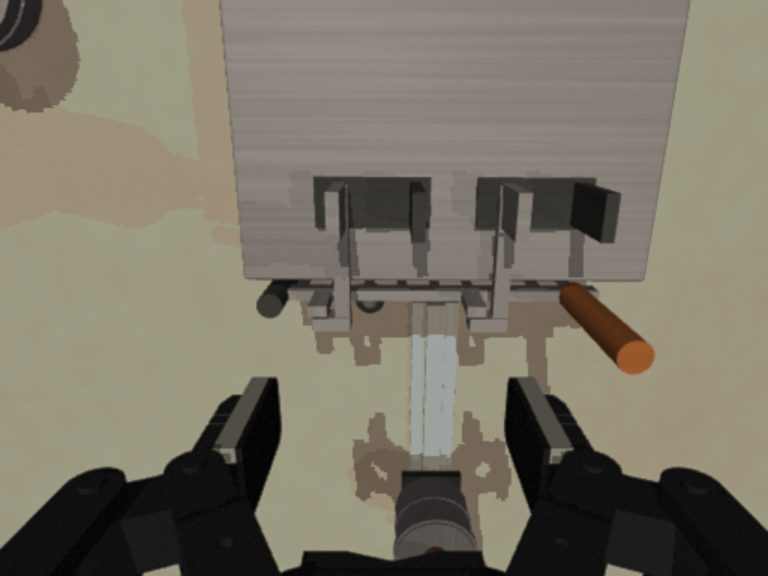

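```bash
python3 - <<'E'
from h import *
p=np.load('w4.npz')['p'][110:230,200:450,::-1];im=cv2.convertScaleAbs(cv2.resize(p,None,fx=3.2,fy=3.2,interpolation=cv2.INTER_CUBIC),alpha=1.6)
for i in range(0,250,20): cv2.putText(im,str(200+i),(int(i*3.2),8),0,.3,(0,0,255))
cv2.imwrite('pics/w4c.png',im)
E
```

```text
(no output)
```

View pics/w4c.png

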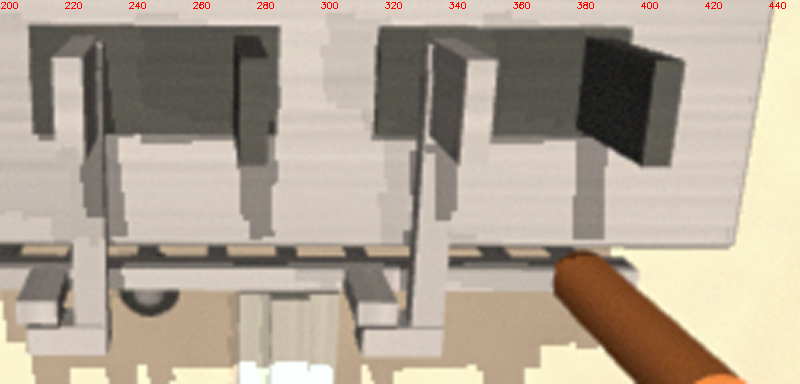

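```bash
python3 - <<'E'
from h import *
for n,u,v in [('1s',67,108),('1f',253,109),('2s',481,111),('2f',662,112)]:
    q=wray('w4.npz',200+u/3.2-.35,110+v/3.2-.35,.155);print(n,q,toB(q))
for n,u,v,z in [('handle',635,357,.18),('roofL',246,279,.11),('roofR',642,280,.11)]: print(n,toB(wray('w4.npz',u/1.5,v/1.5,z)))
E
```

```text
1s [0.52017664 0.11028063 0.155     ] [38.99089775 55.64064737]
1f [0.55826545 0.10804351 0.155     ] [77.14422161 55.34812662]
2s [0.60496902 0.10514055 0.155     ] [123.93505774  54.82978438]
2f [0.64205784 0.1029566  0.155     ] [161.08698776  54.53938357]
handle [169.0012724   -0.91055767]
roofL [-14.40608299  12.74150103]
roofR [202.45651165  11.7100786 ]
```

```bash
cat >> h.py <<'E'
def squeeze(X):
    s=sense();print(s['time_s'])
    movep(B(X,55,225),R(0))
    s=sense();print('above',toB(s['position']),s['finger_gap'])
    r=move_l(B(X,55,149),feed=.1,until_force=15)
    s=sense();print('down',r,toB(s['position']),s['position'][2],s['wrist_force'])
    if r: return
    command_gripper(0.0,40); sleep(.3)
    s=sense();print('closed',s['time_s'],s['finger_gap'],s['wrist_force'],toB(s['position']))
    p,d=camera('wrist');cv2.imwrite('pics/sq%d.png'%X,cv2.resize(p[:,:,::-1],None,fx=1.5,fy=1.5))
E
python3 -c "
from h import *
squeeze(65.5)"
```

```text
9.9083
above [64.79894634 55.76005493] 0.06825651211568882
down False [65.96970823 55.26349313] 0.14957450833622304 [-0.28979672 -0.18718076 -0.0380381 ]
closed 11.875 0.027748943569341142 [1.01360954 1.34790151 5.26169054] [66.61299443 55.36118501]
```

View pics/sq65.png

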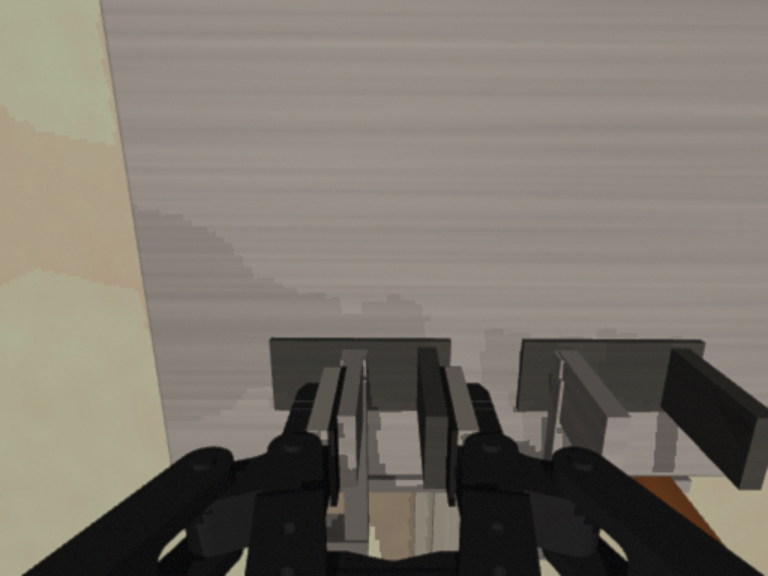

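```bash
python3 -c "
from h import *
command_gripper(0.066); move_l(B(65.5,55,225),feed=.2)
squeeze(149.5)"
```

```text
12.9083
above [149.15372613  54.61267404] 0.06588194252444848
down False [149.88924835  55.33278832] 0.14962829319269755 [0.94712812 0.10560314 0.15167225]
closed 14.975 0.027799558079232154 [1.37365365 1.94918397 5.77582089] [150.59952217  55.59042295]
```

View pics/sq149.png

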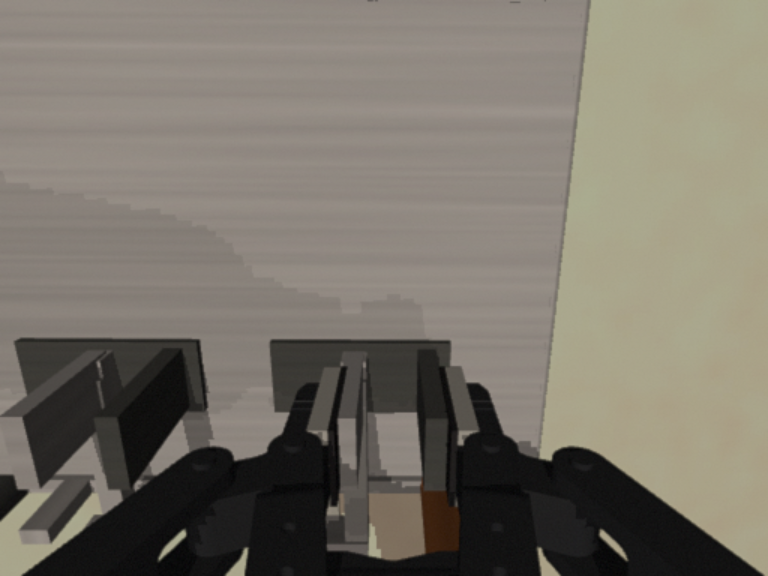

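```bash
python3 - <<'E'
from h import *
pi=np.pi
command_gripper(0.066); move_l(B(149.5,55,225),feed=.2)
movep(B(169.3,-.7,255),R(pi/2)); command_gripper(0.044)
s=sense();print(s['time_s'],toB(s['position']),s['finger_gap'])
p,d=camera('wrist');cv2.imwrite('pics/w5.png',cv2.resize(p[:,:,::-1],None,fx=1.5,fy=1.5))
np.savez('w5.npz',p=p,d=d,pos=s['position'],R=s['tcp_rot'])
E
```

```text
17.6917 [169.22306898  -0.52673894] 0.04389673556085173
```

View pics/w5.png

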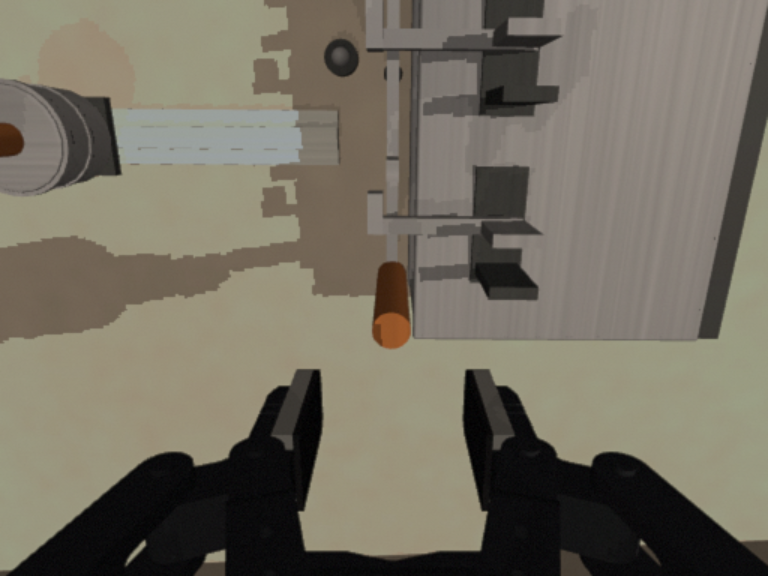

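```bash
python3 - <<'E'
from h import *
pi=np.pi
print(move_l(B(169.3,-.7,166),feed=.1,until_force=15))
command_gripper(0.0,60)
s=sense();print(s['time_s'],s['finger_gap'],s['wrist_force'],toB(s['position']))
for g in (.15,.3):
    move_l(B(-.5+169.8*np.cos(g),-.7-169.8*np.sin(g),166),R(pi/2-g),feed=.06)
    s=sense();b=toB(s['position']);print(g,np.arctan2(-b[1],b[0]),np.hypot(*b),s['finger_gap'],s['wrist_force'])
p,d=camera('wrist');cv2.imwrite('pics/w6.png',cv2.resize(p[:,:,::-1],None,fx=1.5,fy=1.5))
E
```

```text
False
19.15 0.013963138048517995 [-0.75475286 -1.15604772  4.11288911] [169.64649975  -0.89432563]
0.15 0.15272599268421994 169.6420786729694 0.014853203238808402 [0.23685166 1.29737072 5.46844348]
0.3 0.303293325006 169.6858763748925 0.014412014758945614 [-0.74855244  1.16102958  5.56604883]
```

View pics/w6.png

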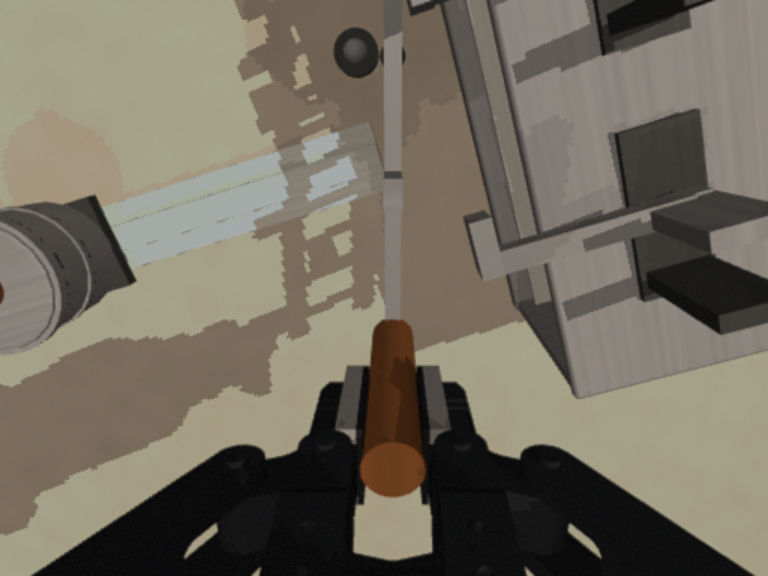

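Gate free and swinging with the gripper (post held at (392,470), gate vertical at column 393). Continue past the detent.

```bash
python3 - <<'E'
from h import *
pi=np.pi
for g in (.45,.6,.75,.9,1.05,1.2,1.35,1.5):
    move_l(B(-.5+169.8*np.cos(g),-.7-169.8*np.sin(g),166),R(pi/2-g),feed=.07)
    s=sense();b=toB(s['position']);print(g,round(np.arctan2(-b[1],b[0]),3),np.hypot(*b).round(1),s['finger_gap'].round(4),s['wrist_force'].round(1))
sleep(.5);s=sense();print(s['time_s'],s['wrist_force'],s['finger_gap'],abs(s['qd']).max())
p,d=camera('wrist');cv2.imwrite('pics/w7.png',cv2.resize(p[:,:,::-1],None,fx=1.5,fy=1.5))
p,d=camera('top');cv2.imwrite('pics/t7.png',cv2.resize(p[100:230,160:350,::-1],None,fx=4,fy=4))
E
```

```text
Traceback (most recent call last):
AttributeError: 'float' object has no attribute 'round'
```

```bash
python3 - <<'E'
from h import *
pi=np.pi
for g in (.6,.75,.9,1.05,1.2,1.35,1.5):
    move_l(B(-.5+169.8*np.cos(g),-.7-169.8*np.sin(g),166),R(pi/2-g),feed=.07)
    s=sense();b=toB(s['position']);print(g,round(np.arctan2(-b[1],b[0]),3),np.hypot(*b),s['finger_gap'],np.round(s['wrist_force'],1))
sleep(.5);s=sense();print(s['time_s'],s['wrist_force'],s['finger_gap'],np.abs(s['qd']).max())
p,d=camera('wrist');cv2.imwrite('pics/w7.png',cv2.resize(p[:,:,::-1],None,fx=1.5,fy=1.5))
p,d=camera('top');cv2.imwrite('pics/t7.png',cv2.resize(p[100:230,160:350,::-1],None,fx=4,fy=4))
E
```

```text
0.6 0.602 169.75353901653 0.014536381846666828 [1.3 2.2 5.6]
0.75 0.753 169.81908908255127 0.0143323307205313 [ 0.2 -0.1  6.3]
0.9 0.902 169.89520433416058 0.014644059774198782 [1.  1.8 6.4]
1.05 1.051 169.96627100852837 0.014613521872139603 [1.  2.3 6.1]
1.2 1.201 170.00642127286002 0.014641851603468177 [2.1 2.7 5.5]
1.35 1.35 170.10146729763065 0.01434124312066385 [0.8 2.6 5.9]
1.5 1.5 170.2023326307611 0.015095624317839047 [2.3 1.8 5.4]
24.9833 [2.23260244 1.8827183  6.56808644] 0.014600018380784141 0.0017193730034480142
```

View pics/w7.png

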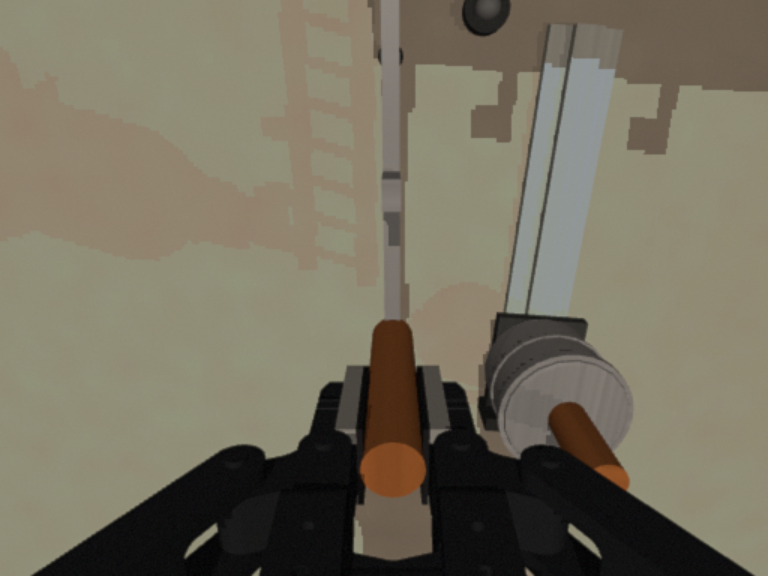

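View pics/t7.png

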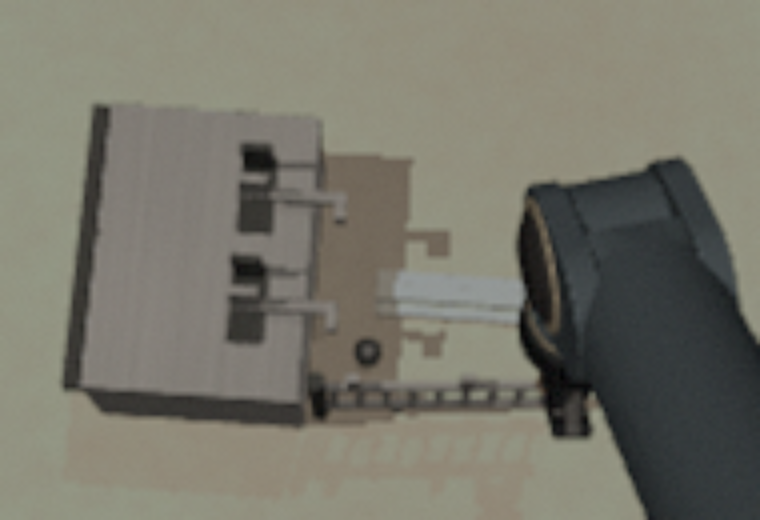

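The top view shows the gate square to the box, with the post held in the jaws. The carriage is still at its end stop and both catches are still squeezed. I'm handing in now.

```bash
python3 -c "
from h import *
finish_job();s=sense();print(s['time_s'],s['finger_gap'],s['wrist_force'])"
```

```text
the job is handed in; nothing more can be done
the job is handed in; nothing more can be done
```

I did every step in order and handed the job in at about 25 s of the 69 s allowed, with the arm still gripping the gate handle. No verdict was reported.

- **Carriage:** I pulled it by the knob to its end stop. Force rose sharply at box y of about -215.6 mm, against -215 mm expected.
- **Catches:** I pinched the one nearer the hinge first, then the one nearer the free end. Both times the fingers closed to about 27.8 mm. That is below the nominal 30 mm, but the gap also read about 1 mm low on the 18 mm carriage knob. Pictures showed both ears held between the fingers.
- **Gate:** I gripped it by the handle and swung it past the detent to about 1.50 rad, worked out from the gripper's position. At the last check the arm was at rest and the finger gap was 14.6 mm on the 16 mm post.
- **Last pictures:** they showed the gate about square to the box, the carriage out and both catches squeezed. I did not take a close look at the belan, colander, bowls and turntable at the end, but the arm stayed well clear of them.

Two things I could not confirm directly. The joint values can't be read, so I inferred them from gripper position and pictures. The wrist force barely rose when passing the detent (about 2 N sideways, against 10 N expected), but it was only read at the stops between moves.

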